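# Bridge the chopping board to the waste caddy and sweep off the lemon halves

## Robot

A 7-joint arm with a two-finger parallel gripper is mounted at the origin on a cart in front of the work surface, level with it; the furniture and walls round the work are solid. World frame = base frame: x ahead of the robot, y to its left, z up, the work surface at z = 0. Lengths are in mm, angles in rad, forces in N, time in s.
With the tool pointing down it reaches from about 425 to 1025 mm from the base axis. Payload 9.4 kg.
Tool frame: the origin (TCP) lies between the finger pads; the fingertips stand ctrl.tcp_to_tips ahead of it and the grasp point (between the pads) lies 8 mm behind it (ctrl.tcp_to_tips is the distance from the TCP to the fingertips, in mm); z points along the fingers, y is the line along which they close (so a half turn about z gives the same grasp; the last joint's range is limited). The gripper opens to 93 mm and grips with 3 to 60 N. Pads are 15 mm wide; open, the fingers measure 128 mm over their backs; the gripper's body (75 mm by 188 mm) begins 65 mm behind the grasp point.
Start: joints at [1.083, 0.599, -0.003, 1.599, 0.002, 0.943, -0.08], TCP at [289.514, -664.685, 229.618] pointing down, gripper open.
Joint ranges: [-2.57, 2.57], [-0.35, 1.97], [-1.29, 1.29], [0.11, 2.56], [-1.05, 4.19], [0.11, 1.86], [-2.63, 2.63]. Speed limits (rad/s): [2.22, 2.22, 3.01, 3.01, 3.14, 3.14, 3.14].

## Interface

Orientations are given as a unit quaternion [x, y, z, w].
In Python, from rig import ctrl, viewer, close_job gives the robot as it stands.
- The arm moves only by the tool apply_moves, never from a script. Its argument "plan" is a list of rows, each a list of 3 entries, a list of its own where there are three numbers: the shift along the tool's x, y, z as a fraction of full scale, then the turn, a rotation vector about the tool's x, y, z as a fraction of full scale, then the opening, from 0 (shut) to 1 (fully open). In form: [[[dx, dy, dz], [wx, wy, wz], jaw], ...]. A call has 1 to 12 rows; each row is the pose to reach, as a shift and turn from the pose commanded when the call began, along the tool's axes at that moment, turning the shorter way round; what a row does not reach only later rows make up. Full scale, the value 1, is 0.1 m for a shift and 360 degrees for a turn. A row lasts 1/10 s, in which the tool goes at most 50 mm and 8.59 degrees, less where a joint would pass 70% of its speed; a pose out of reach is approached as far as the arm can. A call with a number of a shift or a turn outside -1 to 1 is refused whole. A call with a gripper value outside its range is refused whole. The fingers move at their own pace and stop on an object; "newtons" is the grip in N (left out, the last holds). Time passes only in rows, so rows that repeat a pose let the fingers close. It gives the time, the measured TCP pose, the force, the opening and the grip force at its end, in the units of the state.
- ctrl.get_state(): the state, without advancing time (a new reading comes with each control period).
- viewer.grab_frame(name): name is "scene" or "top" or "wrist"; returns the picture (420x560x3 uint8, red, green, blue); there is no depth.
- viewer.calibration(name): a dict with "intrinsics" (3x3 intrinsics, pixels), "R" (3x3) and "t" (3): a world point X has camera coordinates R X + t. Camera axes: x right, y down, z forward; pixel columns grow to the right and rows downward; lengths in mm; the calibration is good to about 2 mm. A picture is of the moment at which its call begins: read the wrist's pose just before it. calibration takes no time and is no camera call; for the wrist camera it gives the pose at the moment of the call.
- close_job(): hands the job in; it is judged then, once.
The state is a dict: "clock": time; "joint_positions": joint angles; "joint_vel": joint speeds; "tau": joint torques, N m; "tool_pos": TCP position; "tool_rot": TCP orientation; "wrist_force": force on the tool from outside, world axes, zero at the start; "ft_torque": the same for the moment, N m; "width": finger opening in mm; "gripper_force": force on a finger pad.
Only numpy, scipy, OpenCV 4.12 (cv2) and the standard library are available. Lean on these libraries where they do the work, as an engineer would, in place of code of your own. Each camera call takes 0.05 s, during which the arm holds its last target. There are 200 camera calls.

## Task

Clear the chopping board with light pushes of the fingertips alone, gripping and lifting nothing. First push the board, with the lemon halves still on it, out over the end of the worktop until its plain end reaches a few centimetres in over the mouth of the hanging waste caddy: between the caddy's side walls, and covering less than half of the mouth. Then sweep both squeezed lemon halves along the board so that they drop off its end into the caddy; leave the board lying flat out over the caddy and the squeezer, salt shaker, mug and teaspoon where they are.

Things in the scene. Friction and masses are not known exactly. Their poses are not given: they have to be found in the camera images.
- board: Thin light-wood chopping board, loose, flat on the worktop by its free end: 250 (x) x 170 (y) x 10 mm thick, about 0.45 kg, slides at a few newtons (varies). Origin: centre of its underside. Its +x end is the plain end, facing the worktop's end edge and the caddy; its rear (-x) end has a through slot as hand hold, 24 (x) x 90 mm (y), centred 100 mm behind the origin.
- board_left (a point): Top corner of the board's plain end on its +y side: 125 mm ahead of, 85 mm to the +y side of and 10 mm above the board's origin.
- board_right (a point): Top corner of the board's plain end on its -y side: 125 mm ahead of, 85 mm to the -y side of and 10 mm above the board's origin.
- lemon_a: Squeezed lemon half, a yellow dome 54 mm across and 32 mm high with a small nipple on top, 40 g, loose, cut face down on the board's +y half. Origin: centre of the cut face. It slides on the board without rolling; nothing fastens it.
- lemon_b: Another such lemon half, same size and lying the same way, on the board's -y half. Origin: centre of the cut face.
- caddy: Open grey waste caddy, fixed, hooked on a steel rail outside the worktop's end edge. Mouth 160 (x) x 250 mm (y) inside, walls 3 mm, 146 mm deep. Origin: centre of the mouth at rim height, 12 mm below the worktop top. x points level and square away from the worktop's end edge, y along it. The worktop's edge lies at x = -104 mm, the near inside wall at x = -80 mm, the far one at x = +80 mm.
- squeezer: White ceramic lemon squeezer, a round dish 120 mm across and 57 mm high with a ribbed cone, loose, behind the board's rear end. Origin: centre of its underside. Bystander.
- salt_shaker: Salt shaker, 44 mm across, 90 mm high, loose, behind the board's rear end, towards the toaster. Origin: centre of its underside. Bystander.
- mug: White mug, 83 mm across, 86 mm high, loose, near the end edge on the far side of the board. Origin: centre of its underside. Bystander.
- teaspoon: Teaspoon, 132 x 26 x 9 mm, loose, lying flat to the near side behind the board. Origin: centre of its underside. Bystander.

How it is judged:
By the outcome, as a careful person would: the job done as asked, in the order asked, and still so for the second after the job is handed in, with the robot touching nothing.
It also fails if it takes over 61 s, if anything falls off the work surface, if the arm or the gripper's body presses on something with over 40 N, if the wrist force passes 120 N, or if a joint passes its speed limit or range.

## Working session

There is one attempt and no reset: what is moved stays moved. The work goes in short steps, Python scripts to look and compute and a tool call to move; the robot and the scene stay as the last step left them, time stands still between calls to the robot, and variables do not carry over. Pictures are saved under pics/ and viewed, at most 10 in all, crops included, and the job is handed in when it is done.

Besides the shell and the picture viewer there is one more tool, called after ">>>" by a JSON object that holds its "name" and its "arguments". apply_moves: Moves the arm, as the interface text tells. Its arguments: {"type":"object","properties":{"plan":{"type":"array","items":{"type":"array"}},"newtons":{"type":"number"}},"required":["plan"]}

```bash
mkdir -p pics
python3 - <<'E'
from rig import ctrl, viewer
import cv2, numpy as np
s=ctrl.get_state(); print({k:np.round(v,3).tolist() for k,v in s.items()}, ctrl.tcp_to_tips)
for n in ("scene","top"):
    f=viewer.grab_frame(n); cv2.imwrite(f"pics/{n}0.png",f[:,:,::-1]); c=viewer.calibration(n); print(n,{k:np.round(v,3).tolist() for k,v in c.items()})
E
```

```text
{'clock': 0.0, 'joint_positions': [1.083, 0.6, -0.003, 1.6, 0.002, 0.943, -0.08], 'joint_vel': [0.001, 0.0, -0.0, 0.001, 0.0, -0.0, 0.001], 'tau': [0.0, -76.507, 1.498, -25.235, -0.052, 0.017, 0.0], 'tool_pos': [289.351, -664.241, 228.776], 'tool_rot': [0.979, 0.204, -0.0, -0.001], 'wrist_force': [-0.189, 0.846, -0.386], 'ft_torque': [-0.038, -0.03, 0.013], 'gripper_force': 0.0, 'width': 93.238} 11.0
scene {'intrinsics': [[431.631, 0.0, 274.93], [0.0, 431.631, 215.439], [0.0, 0.0, 1.0]], 'R': [[-0.8, -0.6, -0.016], [-0.259, 0.369, -0.892], [0.541, -0.71, -0.451]], 't': [495.576, 141.96, 739.965]}
top {'intrinsics': [[392.362, 0.0, 283.01], [0.0, 392.362, 209.49], [0.0, 0.0, 1.0]], 'R': [[0.01, -1.0, -0.014], [-0.997, -0.009, -0.081], [0.081, 0.015, -0.997]], 't': [133.431, 544.908, 970.199]}
```

View pics/top0.png

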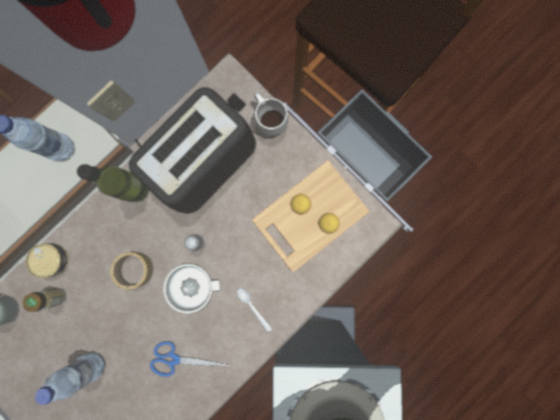

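View pics/scene0.png

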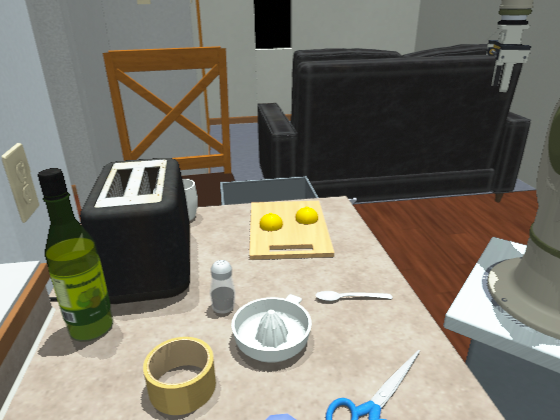

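The top view shows the board (corners about (253,220), (293,270), (367,212), (325,162)), the lemons at (301,204) and (329,222), and the caddy mouth round (375,145). The board axis seems to run to the near side of the caddy's centre, so I'll measure that.

```bash
cat > h.py <<'E'
import cv2, numpy as np
from rig import ctrl, viewer
def ray(n,p,z,c=None):
    c=c or viewer.calibration(n); K=np.array(c["intrinsics"]);R=np.array(c["R"]);t=np.array(c["t"])
    p=np.atleast_2d(np.float64(p)); d=np.c_[p,np.ones(len(p))]@np.linalg.inv(K).T@R; o=-R.T@t
    return o+d*((z-o[2])/d[:,2])[:,None]
E
python3 - <<'E'
from h import *
f=cv2.imread("pics/top0.png"); hsv=cv2.cvtColor(f,cv2.COLOR_BGR2HSV)
print([ (p,hsv[p[1],p[0]].tolist()) for p in [(310,225),(301,204),(270,220),(400,170),(240,250)]])
roi=np.zeros(f.shape[:2],np.uint8); roi[150:285,240:380]=255
m=cv2.inRange(hsv,(8,75,90),(35,255,255))&roi
m=cv2.morphologyEx(m,cv2.MORPH_OPEN,np.ones((3,3)))
cs,_=cv2.findContours(m,cv2.RETR_EXTERNAL,cv2.CHAIN_APPROX_NONE); c=max(cs,key=cv2.contourArea)
b=cv2.boxPoints(cv2.minAreaRect(c)); print(b.round(1)); print(ray("top",b,10).round(1))
y=cv2.inRange(hsv,(20,190,80),(32,255,255))&roi
n,l,s,ce=cv2.connectedComponentsWithStats(y)
for i in range(1,n):
    if s[i,4]>50: print("lemon",s[i],ce[i].round(1),ray("top",ce[i],24).round(1))
v=cv2.resize(f[80:290,230:450],None,fx=2.8,fy=2.8,interpolation=cv2.INTER_CUBIC)
e=cv2.resize(m[80:290,230:450],None,fx=2.8,fy=2.8)
cv2.drawContours(v,cv2.findContours(e,0,2)[0],-1,(0,0,255),1)
cv2.imwrite("pics/crop.png",v)
E
```

```text
[((310, 225), [18, 82, 218]), ((301, 204), [24, 139, 213]), ((270, 220), [19, 76, 224]), ((400, 170), [105, 13, 77]), ((240, 250), [15, 24, 171])]
[[251.8 220.1]
 [327.2 160. ]
 [367.9 211.1]
 [292.5 271.2]]
[[516.7 218.6  10. ]
 [674.1  25.9  10. ]
 [542.5 -78.1  10. ]
 [388.2 113.3  10. ]]
```

View pics/crop.png

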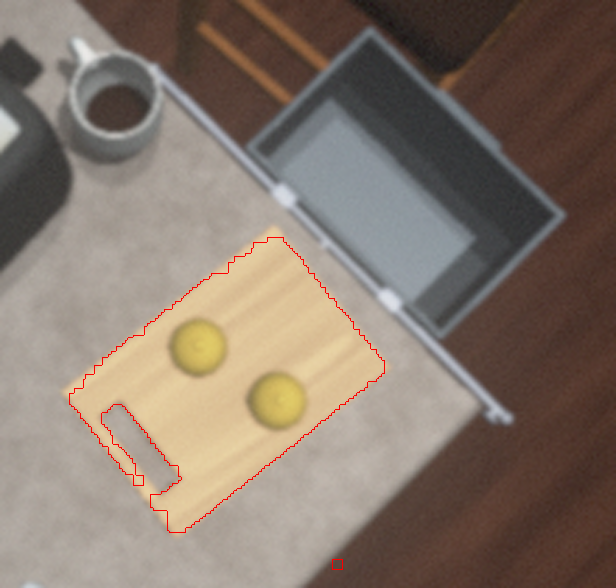

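The crop shows the board with a thin yaw misalignment to the caddy. The caddy's rim corners are at crop pixels (247,147), (372,30), (564,213) and (437,335), and the rail runs along the worktop edge.

```bash
cat >> h.py <<'E'
def caddy():
    u=np.array([[247,147],[372,30],[564,213],[437,335]])/2.8+[230,80]
    P=ray("top",u,-12)[:,:2]; c=P.mean(0)
    xd=(P[1]-P[0]+P[2]-P[3]); yd=(P[0]-P[3]+P[1]-P[2])
    a=np.arctan2(xd[1],xd[0]); b=np.arctan2(yd[1],yd[0])-np.pi/2
    return P,c,a,b
C0,CA=None,None
def board(f,roi,z=10):
    hsv=cv2.cvtColor(f,cv2.COLOR_BGR2HSV); r=np.zeros(f.shape[:2],np.uint8); x0,y0,x1,y1=roi; r[y0:y1,x0:x1]=255
    m=cv2.inRange(hsv,(12,52,90),(35,255,255))&r
    m=cv2.morphologyEx(m,cv2.MORPH_OPEN,np.ones((3,3)))
    c=max(cv2.findContours(m,cv2.RETR_EXTERNAL,cv2.CHAIN_APPROX_NONE)[0],key=cv2.contourArea)
    w=ray("top",c.reshape(-1,2),z)[:,:2].astype(np.float32)   # metric contour, then rectangle
    (cx,cy),wh,a=cv2.minAreaRect(w)
    a=np.deg2rad(a)+ (0 if wh[0]>wh[1] else np.pi/2); a=(a+np.pi/4+np.pi/2)%np.pi-np.pi/4-np.pi/2
    y=cv2.morphologyEx(cv2.inRange(hsv,(20,115,80),(32,255,255))&r,cv2.MORPH_OPEN,np.ones((3,3)))
    n,l,s,ce=cv2.connectedComponentsWithStats(y)
    L=[(s[i].tolist(),ray("top",ce[i],24)[0,:2].round(1)) for i in range(1,n) if s[i,4]>60]
    return np.array([cx,cy]),wh,a,L,m
def tocad(p,c,a):
    R=np.array([[np.cos(a),np.sin(a)],[-np.sin(a),np.cos(a)]]); return (R@(np.atleast_2d(p)-c).T).T
E
python3 - <<'E'
from h import *
P,c,a,b=caddy(); print(P.round(1),c.round(1),np.rad2deg([a,b]),[np.linalg.norm(P[i]-P[i-1]).round(1) for i in range(4)])
f=cv2.imread("pics/top0.png")
bc,wh,ba,L,m=board(f,(240,150,380,285)); print(bc,wh,np.rad2deg(ba),L)
print("board in caddy",tocad(bc,c,a).round(1)); u=np.array([np.cos(ba),np.sin(ba)])
print("front",tocad(bc+125*u,c,a).round(1),"lem in board",[tocad(l[1],bc,ba).round(1) for l in L])
# rail/edge line check, wood
E
```

```text
[[ 752.8   47.7]
 [ 867.8  -71.4]
 [ 691.3 -250.6]
 [ 574.8 -130.2]] [ 721.7 -101.1] [-45.98123367 -44.79264723] [np.float64(251.7), np.float64(165.5), np.float64(251.5), np.float64(167.6)]
[530.57830811  69.39683533] (172.8917694091797, 252.9796905517578) -51.13578796386718 [([292, 195, 19, 19, 281], array([558.9,  94.3])), ([320, 214, 19, 19, 284], array([511.2,  22.5]))]
board in caddy [[-255.4  -18.9]]
front [[-130.9  -30.1]] lem in board [array([[-1.6, 37.7]]), array([[ 24.4, -44.5]])]
```

```bash
cat >> h.py <<'E'
from scipy.spatial.transform import Rotation as Ro
def rows(p0,psi0,p1,psi1):
    """tool-down pose (tool x at yaw psi, deg) -> fractional shift & turn from p0"""
    R0=Ro.from_euler('z',psi0,degrees=True)*Ro.from_euler('x',180,degrees=True)
    d=R0.inv().apply(np.array(p1,float)-p0)/100
    return d.round(3), round(-(psi1-psi0)/360,4)
def psi(s): 
    x=Ro.from_quat(s["tool_rot"]).as_matrix()[:,0]; return np.rad2deg(np.arctan2(x[1],x[0]))
E
python3 - <<'E'
from h import *
s=ctrl.get_state(); print(psi(s))
print("toaster top edge z190",ray("top",[[165,205],[188,210],[255,150],[253,125]],185).round(0).tolist(),"base",ray("top",[[188,212],[255,150]],10).round(0).tolist())
print("shaker",ray("top",[193,242],85).round(0),"squeezer",ray("top",[[190,289],[218,286]],50).round(0).tolist(),"spoon",ray("top",[[242,293],[270,330]],5).round(0).tolist(),"mug",ray("top",[270,117],80).round(0))
W=[((289.5,-664.7,229.6),23.6),((335,-580,230),34),((378,-490,230),45),((420,-400,230),57),((450,-300,230),70),((470,-200,230),83),((480,-100,230),96),((480,0,230),108),((470,80,230),119),((467.8,147.3,230),128.9)]
for a,b in zip(W,W[1:]): print(*rows(a[0],a[1],b[0],b[1]))
E
```

```text
23.53770599423929
toaster top edge z190 [[538.0, 388.0, 185.0], [527.0, 338.0, 185.0], [658.0, 198.0, 185.0], [713.0, 203.0, 185.0]] base [[536.0, 383.0, 10.0], [699.0, 213.0, 10.0]]
shaker [[459. 350.  85.]] squeezer [[345.0, 362.0, 50.0], [353.0, 294.0, 50.0]] spoon [[331.0, 241.0, 5.0], [241.0, 169.0, 5.0]] mug [[765. 172.  80.]]
[ 0.756 -0.594 -0.004] -0.0289
[ 0.86  -0.506 -0.   ] -0.0306
[ 0.933 -0.339 -0.   ] -0.0333
[ 1.002 -0.293 -0.   ] -0.0361
[ 1.008 -0.154 -0.   ] -0.0361
[ 1.005 -0.023 -0.   ] -0.0361
[0.995 0.105 0.   ] -0.0333
[0.792 0.152 0.   ] -0.0306
[0.599 0.307 0.   ] -0.0275
```

>>> {"name": "apply_moves", "arguments": {"plan": [[[0.38, -0.3, 0], [0, 0, -0.0145], 0.48], [[0.756, -0.594, 0], [0, 0, -0.0289], 0.48], [[0.756, -0.594, 0], [0, 0, -0.0289], 0.48]]}}

```text
clock: 0.4
tool_pos: [339.8, -573.8, 229.4]
tool_rot: [0.955, 0.297, 0.002, -0.002]
wrist_force: [0.6, -0.4, 0.6]
width: 73.7
gripper_force: 0.0
```

>>> {"name": "apply_moves", "arguments": {"plan": [[[0.43, -0.25, 0], [0, 0, -0.015], 0.48], [[0.86, -0.506, 0], [0, 0, -0.0306], 0.48], [[0.86, -0.506, 0], [0, 0, -0.0306], 0.48]]}}

```text
clock: 0.7
tool_pos: [382.0, -483.8, 229.6]
tool_rot: [0.922, 0.387, 0.001, -0.001]
wrist_force: [0.7, -0.7, 0.7]
width: 49.8
gripper_force: 0.0
```

>>> {"name": "apply_moves", "arguments": {"plan": [[[0.47, -0.17, 0], [0, 0, -0.017], 0.48], [[0.933, -0.339, 0], [0, 0, -0.0333], 0.48], [[0.933, -0.339, 0], [0, 0, -0.0333], 0.48]]}}

```text
clock: 1.0
tool_pos: [423.5, -394.4, 229.7]
tool_rot: [0.877, 0.481, 0.001, -0.001]
wrist_force: [-0.0, -0.4, -0.2]
width: 44.7
gripper_force: 0.0
```

>>> {"name": "apply_moves", "arguments": {"plan": [[[0.5, -0.15, 0], [0, 0, -0.018], 0.48], [[1, -0.293, 0], [0, 0, -0.0361], 0.48], [[1, -0.293, 0], [0, 0, -0.0361], 0.48]]}}

```text
clock: 1.3
tool_pos: [452.1, -295.3, 229.8]
tool_rot: [0.817, 0.577, 0.001, -0.001]
wrist_force: [-0.4, -0.2, 0.7]
width: 44.5
gripper_force: 0.0
```

>>> {"name": "apply_moves", "arguments": {"plan": [[[0.5, -0.08, 0], [0, 0, -0.018], 0.48], [[1, -0.154, 0], [0, 0, -0.0361], 0.48], [[1, -0.154, 0], [0, 0, -0.0361], 0.48]]}}

```text
clock: 1.6
tool_pos: [471.5, -196.3, 229.9]
tool_rot: [0.746, 0.665, 0.001, -0.0]
wrist_force: [0.1, -0.3, -0.2]
width: 45.0
gripper_force: 0.0
```

>>> {"name": "apply_moves", "arguments": {"plan": [[[0.5, -0.01, 0], [0, 0, -0.018], 0.48], [[1, -0.023, 0], [0, 0, -0.0361], 0.48], [[1, -0.023, 0], [0, 0, -0.0361], 0.48]]}}

```text
clock: 1.9
tool_pos: [481.1, -96.9, 230.0]
tool_rot: [0.667, 0.745, 0.001, -0.0]
wrist_force: [0.2, -0.0, 0.5]
width: 44.5
gripper_force: 0.0
```

>>> {"name": "apply_moves", "arguments": {"plan": [[[0.5, 0.05, 0], [0, 0, -0.017], 0.48], [[0.995, 0.105, 0], [0, 0, -0.0333], 0.48], [[0.995, 0.105, 0], [0, 0, -0.0333], 0.48]]}}

```text
clock: 2.2
tool_pos: [481.0, 3.1, 230.0]
tool_rot: [0.585, 0.811, 0.001, -0.0]
wrist_force: [0.1, -0.7, 0.8]
width: 44.6
gripper_force: 0.0
```

>>> {"name": "apply_moves", "arguments": {"plan": [[[0.4, 0.08, 0], [0, 0, -0.015], 0.48], [[0.792, 0.152, 0], [0, 0, -0.0306], 0.48], [[0.792, 0.152, 0], [0, 0, -0.0306], 0.48]]}}

```text
clock: 2.5
tool_pos: [470.7, 81.7, 229.9]
tool_rot: [0.506, 0.863, 0.001, -0.0]
wrist_force: [-0.4, 0.1, 0.3]
width: 44.6
gripper_force: 0.0
```

>>> {"name": "apply_moves", "arguments": {"plan": [[[0.3, 0.15, 0], [0, 0, -0.014], 0.48], [[0.599, 0.307, 0], [0, 0, -0.0275], 0.48], [[0.599, 0.307, 0], [0, 0, -0.0275], 0.48], [[0.599, 0.307, 0], [0, 0, -0.0275], 0.48], [[0.599, 0.307, 0], [0, 0, -0.0275], 0.48]]}}

```text
clock: 3.0
tool_pos: [468.7, 143.6, 229.3]
tool_rot: [0.434, 0.901, -0.001, -0.0]
wrist_force: [0.2, 0.5, -0.8]
width: 44.3
gripper_force: 0.0
```

Run:
```python
from h import *
s=ctrl.get_state(); print(s["clock"],np.round(s["tool_pos"],1),psi(s),s["width"],np.round(s["joint_positions"],2))
c=viewer.calibration("wrist"); f=viewer.grab_frame("wrist")
cv2.imwrite("pics/w1.png",f[:,:,::-1]); np.save("w1c.npy",c,allow_pickle=True)
print(ray("wrist",[[280,210],[100,100]],0,c))
```

```text
3.0 [468.7 143.6 229.3] 128.58831826344925 44.3312410422684 [ 0.05  0.38 -0.61  2.1   0.31  0.76 -0.08]
[[488.38013574 114.19997825   0.        ]
 [225.20887255  85.46387058   0.        ]]
```

View pics/w1.png

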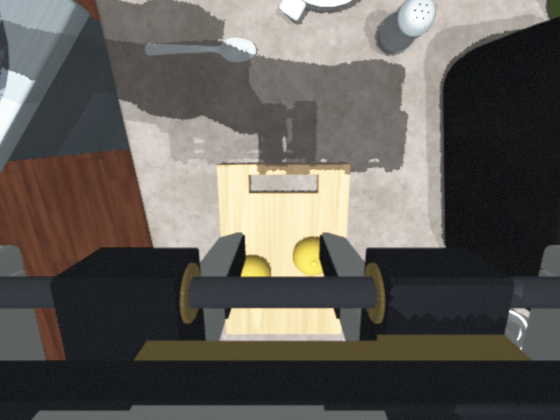

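The wrist view shows the board square to the tool, with the slot at about cols 249–318 and rows 174–192.

Run:
```python
from h import *
c=np.load("w1c.npy",allow_pickle=True).item()
f=cv2.imread("pics/w1.png"); hsv=cv2.cvtColor(f,cv2.COLOR_BGR2HSV)
m=cv2.inRange(hsv,(10,70,80),(35,255,255))
m=cv2.bitwise_not(m); roi=np.zeros_like(m); roi[168:200,240:328]=255; m&=roi
m=cv2.morphologyEx(m,cv2.MORPH_OPEN,np.ones((3,3)))
n,l,s,ce=cv2.connectedComponentsWithStats(m); i=1+s[1:,4].argmax(); print(s[i])
b=cv2.boxPoints(cv2.minAreaRect(np.argwhere(l==i)[:,::-1].astype(np.float32))); b=b+np.sign(b-b.mean(0))*.5+0
P=ray("wrist",b,10,c)[:,:2]; print(b,P.round(1),"slot c",P.mean(0).round(1),[np.linalg.norm(P[i]-P[i-1]).round(1) for i in range(4)])
d=ray("wrist",[[219,166],[348,165],[226,334]],10,c); print("rear corners",d.round(1), np.linalg.norm(d[0]-d[1]))
v=d[1]-d[0]; print("board angle",np.rad2deg(np.arctan2(v[1],v[0]))-90)
for e in (P[1]-P[0],P[2]-P[1]): print(np.rad2deg(np.arctan2(e[1],e[0])))
```

```text
[ 240  168   88   32 2305]
[[239.5 167.5]
 [327.5 167.5]
 [327.5 199.5]
 [239.5 199.5]] [[411.3 128.1]
 [499.3 198.3]
 [526.7 166.4]
 [436.3  94.3]] slot c [468.4 146.8] [np.float64(42.0), np.float64(112.5), np.float64(42.0), np.float64(115.6)]
rear corners [[389.7 113.3  10. ]
 [517.6 217.   10. ]
 [542.7 -83.   10. ]] 164.68886350726495
board angle -50.99216341918418
38.56578813010839
-49.265861410907554
```

>>> {"name": "apply_moves", "arguments": {"plan": [[[0, 0, 0.4], [0, 0, 0], 0.48], [[0, 0, 0.8], [0, 0, 0], 0.48], [[0, 0, 1], [0, 0, 0], 0.48]]}}

```text
clock: 3.35
tool_pos: [467.6, 143.7, 127.3]
tool_rot: [0.433, 0.901, -0.001, -0.001]
wrist_force: [0.1, -0.4, -0.6]
width: 44.8
gripper_force: 0.0
```

>>> {"name": "apply_moves", "arguments": {"plan": [[[0, 0, 0.4], [0, 0, 0], 0.48], [[0, 0, 0.8], [0, 0, 0], 0.48], [[0, 0, 0.9], [0, 0, 0], 0.48], [[0, 0, 0.9], [0, 0, 0], 0.48], [[0, 0, 0.9], [0, 0, 0], 0.48]]}}

```text
clock: 3.85
tool_pos: [468.8, 145.6, 40.6]
tool_rot: [0.432, 0.902, 0.0, 0.0]
wrist_force: [-0.6, -0.0, 0.5]
width: 44.7
gripper_force: 0.0
```

Run:
```python
from h import *
s=ctrl.get_state(); print(s["clock"],np.round(s["tool_pos"],1),psi(s),s["width"])
print(rows(s["tool_pos"],psi(s),(468.2,147.0,15),128.95))
f=viewer.grab_frame("wrist"); cv2.imwrite("pics/w2.png",f[:,:,::-1])
```

```text
3.85 [468.8 145.6  40.6] 128.800181754208 44.687740006888596
(array([0.015, 0.005, 0.256]), np.float64(-0.0004))
```

View pics/w2.png

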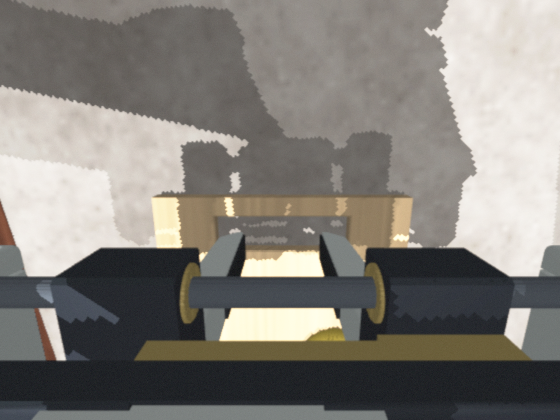

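The wrist view shows the fingers centred over the slot (cols 217–352, rows 215–248). Going down slowly.

>>> {"name": "apply_moves", "arguments": {"plan": [[[0.012, 0.005, 0.06], [0, 0, -0.0004], 0.48], [[0.012, 0.005, 0.13], [0, 0, -0.0004], 0.48], [[0.012, 0.005, 0.2], [0, 0, -0.0004], 0.48], [[0.012, 0.005, 0.25], [0, 0, -0.0004], 0.48], [[0.012, 0.005, 0.25], [0, 0, -0.0004], 0.48]]}}

```text
clock: 4.4
tool_pos: [467.5, 147.0, 13.8]
tool_rot: [0.43, 0.903, -0.001, -0.0]
wrist_force: [0.5, -0.4, 0.5]
width: 44.7
gripper_force: 0.0
```

Run:
```python
from h import *
s=ctrl.get_state(); print(s["clock"],np.round(s["tool_pos"],1),psi(s),np.round(s["wrist_force"],1))
P,c,a,b=caddy(); print(np.rad2deg((a+b)/2))
ca=-45.4; q=s["tool_pos"][:2]; 
print("cad",tocad(q,c,np.deg2rad(ca)))
u=np.array([np.cos(np.deg2rad(ca)),np.sin(np.deg2rad(ca))])
t=q+u*89
print(rows(s["tool_pos"],psi(s),(*t,15.5),134.6))
```

```text
4.4 [467.5 147.   13.8] 129.00595917393255 [ 0.5 -0.4  0.5]
-45.38694045015673
cad [[-355.165719     -6.77866047]]
(array([-0.886,  0.087, -0.017]), np.float64(-0.0155))
```

>>> {"name": "apply_moves", "arguments": {"plan": [[[-0.04, 0.003, -0.01], [0, 0, -0.001], 0.48], [[-0.07, 0.007, -0.01], [0, 0, -0.002], 0.48], [[-0.11, 0.01, -0.01], [0, 0, -0.003], 0.48], [[-0.15, 0.015, -0.01], [0, 0, -0.004], 0.48], [[-0.19, 0.02, -0.01], [0, 0, -0.005], 0.48], [[-0.23, 0.023, -0.01], [0, 0, -0.006], 0.48], [[-0.27, 0.027, -0.01], [0, 0, -0.007], 0.48], [[-0.31, 0.031, -0.01], [0, 0, -0.008], 0.48], [[-0.35, 0.035, -0.01], [0, 0, -0.009], 0.48], [[-0.39, 0.039, -0.01], [0, 0, -0.01], 0.48], [[-0.43, 0.043, -0.01], [0, 0, -0.011], 0.48], [[-0.45, 0.045, -0.01], [0, 0, -0.012], 0.48]]}}

```text
clock: 5.6
tool_pos: [499.9, 114.5, 15.6]
tool_rot: [0.396, 0.918, -0.0, 0.0]
wrist_force: [-3.2, 2.3, 1.5]
width: 44.3
gripper_force: 2.0
```

```bash
cat > look.py <<'E'
from h import *
import sys
s=ctrl.get_state(); print(s["clock"],np.round(s["tool_pos"],1),psi(s),np.round(s["wrist_force"],1))
f=viewer.grab_frame("top")[:,:,::-1].copy(); cv2.imwrite(f"pics/{sys.argv[1]}.png",f)
cv2.imwrite(f"pics/{sys.argv[1]}c.png",cv2.resize(f[80:290,230:450],None,fx=2.8,fy=2.8,interpolation=cv2.INTER_CUBIC))
E
python3 look.py t1
python3 - <<'E'
from h import *
f=cv2.imread("pics/t1.png"); bc,wh,ba,L,m=board(f,(240,130,430,285)); print(bc,wh,np.rad2deg(ba),L)
E
```

```text
5.6 [499.9 114.5  15.6] 133.30912308398857 [-3.2  2.3  1.5]
[597.73565674   5.11708069] (173.10189819335938, 150.9894561767578) 42.14350891113281 [([304, 182, 17, 13, 139], array([601.,  64.]))]
```

View pics/t1c.png

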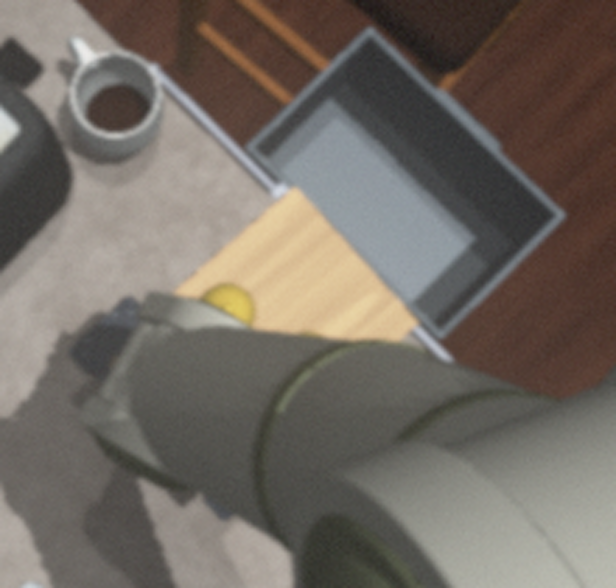

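The board has moved straight, front corners at about crop (293,188) and (415,330), and it is turning as planned.

Run:
```python
from h import *
P,c,a,b=caddy()
u=np.array([[293,188],[414,333]])/2.8+[230,80]
print(tocad(ray("top",u,10)[:,:2],c,np.deg2rad(-45.4)).round(1))
s=ctrl.get_state(); q=s["tool_pos"][:2]; print(tocad(q,c,np.deg2rad(-45.4)))
```

```text
[[ -86.2   66.1]
 [-101.8 -107. ]]
[[-309.00197723   -6.50269117]]
```

Run:
```python
from h import *
s=ctrl.get_state(); q=s["tool_pos"][:2]; t=np.deg2rad(-45.4)
print(rows(s["tool_pos"],psi(s),(*(q+43*np.array([np.cos(t),np.sin(t)])+8*np.array([-np.sin(t),np.cos(t)])),15.5),135))
```

```text
(array([-0.428,  0.09 ,  0.001]), np.float64(-0.0047))
```

>>> {"name": "apply_moves", "arguments": {"plan": [[[-0.04, 0.01, 0], [0, 0, -0.0005], 0.48], [[-0.08, 0.02, 0], [0, 0, -0.001], 0.48], [[-0.12, 0.03, 0], [0, 0, -0.0015], 0.48], [[-0.16, 0.04, 0], [0, 0, -0.002], 0.48], [[-0.2, 0.05, 0], [0, 0, -0.0025], 0.48], [[-0.24, 0.055, 0], [0, 0, -0.003], 0.48], [[-0.28, 0.065, 0], [0, 0, -0.0035], 0.48], [[-0.32, 0.07, 0], [0, 0, -0.004], 0.48], [[-0.36, 0.08, 0], [0, 0, -0.0047], 0.48], [[-0.4, 0.085, 0], [0, 0, -0.0047], 0.48], [[-0.425, 0.09, 0], [0, 0, -0.0047], 0.48], [[-0.425, 0.09, 0], [0, 0, -0.0047], 0.48]]}}

```text
clock: 6.85
tool_pos: [535.9, 89.6, 15.6]
tool_rot: [0.383, 0.924, -0.0, 0.0]
wrist_force: [-0.7, 0.3, 0.9]
width: 44.9
gripper_force: 0.4
```

```bash
python3 look.py t2
```

```text
6.85 [535.9  89.6  15.6] 134.95653637798034 [-0.7  0.3  0.9]
```

View pics/t2c.png

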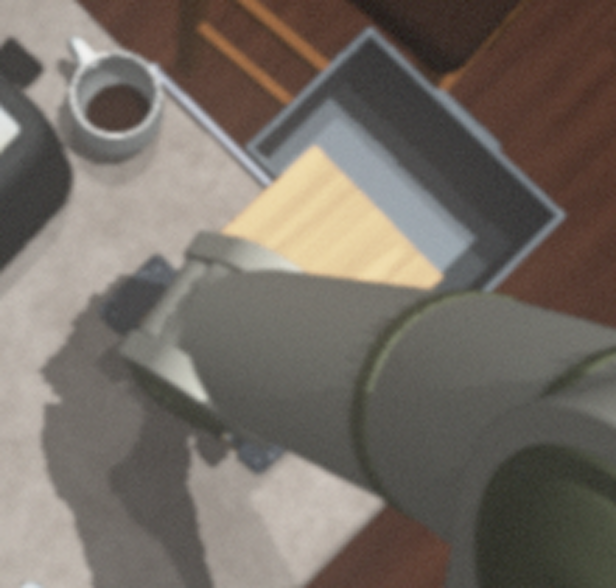

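The plain end is now over the mouth, left corner at crop (317,147), parallel to the rim. I'll lift straight out and re-measure.

>>> {"name": "apply_moves", "arguments": {"plan": [[[0.01, -0.02, -0.1], [0, 0, 0], 0.48], [[0.01, -0.02, -0.4], [0, 0, 0], 0.48], [[0.01, -0.02, -0.8], [0, 0, 0], 0.48], [[0.01, -0.02, -1], [0, 0, 0], 0.48]]}}

```text
clock: 7.3
tool_pos: [534.0, 89.5, 118.8]
tool_rot: [0.383, 0.924, 0.001, 0.001]
wrist_force: [0.8, -0.1, 0.1]
width: 44.5
gripper_force: 0.0
```

>>> {"name": "apply_moves", "arguments": {"plan": [[[0.3, -0.3, -0.4], [0, 0, 0], 0.48], [[0.6, -0.5, -0.8], [0, 0, 0], 0.48], [[0.8, -0.5, -1], [0, 0, 0], 0.48], [[0.8, -0.5, -1], [0, 0, 0], 0.48], [[0.8, -0.5, -1], [0, 0, 0], 0.48]]}}

```text
clock: 7.8
tool_pos: [441.8, 110.4, 216.8]
tool_rot: [0.383, 0.924, 0.0, 0.002]
wrist_force: [0.1, 0.1, -0.5]
width: 44.6
gripper_force: 0.0
```

```bash
python3 look.py t3;  python3 - <<'E'
from h import *
c=viewer.calibration("wrist"); f=viewer.grab_frame("wrist")[:,:,::-1].copy(); cv2.imwrite("pics/w3.png",f); np.save("w3c.npy",c,allow_pickle=True)
t=cv2.resize(cv2.imread("pics/t3.png")[80:290,200:450],None,fx=1.6,fy=1.6)
o=np.zeros((420+t.shape[0]*0,560,3),np.uint8); o=cv2.copyMakeBorder(f,0,0,0,0,0)
cv2.imwrite("pics/m3.png",np.hstack([cv2.resize(f,(400,300)),cv2.resize(t,(400,336))[:300]]))
E
```

```text
7.8 [441.8 110.4 216.8] 135.0170586857757 [ 0.1  0.1 -0.5]
```

View pics/m3.png

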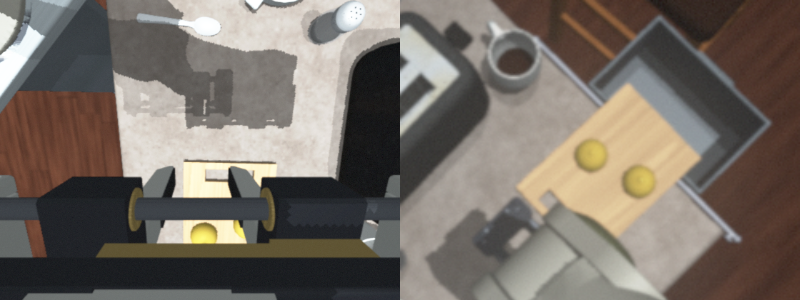

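Top view: the board end is over the mouth and both lemons are visible and unmoved on the board. Now I'll fit its edges numerically.

Run:
```python
from h import *
P,c,a,b=caddy(); A=np.deg2rad(-45.4)
f=cv2.imread("pics/t3.png"); bc,wh,ba,L,m=board(f,(240,120,430,285)); print(bc,wh,np.rad2deg(ba),[ (l[0],tocad(l[1],c,A).round(1)) for l in L])
cn=max(cv2.findContours(m,0,cv2.CHAIN_APPROX_NONE)[0],key=cv2.contourArea).reshape(-1,2)
w=tocad(ray("top",cn,10)[:,:2],c,A)
w=w[(w[:,0]>-175)]; xm=np.percentile(w[:,0],97)
fr=w[(w[:,0]>xm-8)&(abs(w[:,1]+12)<70)]; print("front",np.polyfit(fr[:,1],fr[:,0],1))
for sg in(1,-1):
    e=w[(w[:,0]<xm-15)&(sg*(w[:,1]+12)>60)]; print("side",len(e),np.polyfit(e[:,0]+100,e[:,1],1))
```

```text
[602.37908936  20.20347595] (173.15798950195312, 251.66542053222656) -46.56533813476564 [([310, 168, 19, 18, 282], array([[-171.2,   38. ]])), ([340, 184, 19, 19, 289], array([[-146.3,  -44.7]]))]
front [ 2.14761027e-02 -4.52036601e+01]
side 34 [-3.37290117e-02  8.37019711e+01]
side 34 [-1.89972879e-02 -8.62881636e+01]
```

```bash
cat >> h.py <<'E'
def w(x,y,z,A=-45.4,c=(721.7,-101.1)):
    A=np.deg2rad(A); return (c[0]+x*np.cos(A)-y*np.sin(A),c[1]+x*np.sin(A)+y*np.cos(A),z)
E
python3 - <<'E'
from h import *
s=ctrl.get_state(); q=s["tool_pos"]; p=psi(s); A=np.deg2rad(-45.4)
for z in (0,100,250): print("chair",tocad(ray("top",[[322,107],[300,85],[362,92]],z)[:,:2],(721.7,-101.1),A).round(0).tolist())
print(tocad(q[:2],(721.7,-101.1),A))
print(rows(q,p,w(-280,38,120),134.6)); print(rows(w(-280,38,120),134.6,w(-224,38,70),134.6))
E
```

```text
chair [[-32.0, 167.0], [-32.0, 251.0], [72.0, 122.0]]
chair [[-62.0, 148.0], [-62.0, 223.0], [32.0, 107.0]]
chair [[-108.0, 119.0], [-108.0, 182.0], [-30.0, 85.0]]
[[-346.79470849  -51.06414785]]
(array([-0.673,  0.887,  0.953]), np.float64(0.001))
(array([-0.56, -0.  ,  0.5 ]), -0.0)
```

>>> {"name": "apply_moves", "arguments": {"plan": [[[-0.2, 0.4, 0.3], [0, 0, 0.001], 0.26], [[-0.45, 0.7, 0.6], [0, 0, 0.001], 0.26], [[-0.67, 0.887, 0.953], [0, 0, 0.001], 0.26], [[-0.67, 0.887, 0.953], [0, 0, 0.001], 0.26]]}}

```text
clock: 8.3
tool_pos: [553.0, 124.4, 113.4]
tool_rot: [0.387, 0.922, -0.002, -0.003]
wrist_force: [-1.7, -0.6, 0.2]
width: 24.2
gripper_force: 0.0
```

>>> {"name": "apply_moves", "arguments": {"plan": [[[-0.3, 0, 0.2], [0, 0, 0], 0.26], [[-0.56, 0, 0.5], [0, 0, 0], 0.26], [[-0.56, 0, 0.5], [0, 0, 0], 0.26], [[-0.56, 0, 0.5], [0, 0, 0], 0.26]]}}

```text
clock: 8.7
tool_pos: [589.9, 85.6, 69.0]
tool_rot: [0.386, 0.922, -0.001, -0.001]
wrist_force: [-0.6, 0.8, 0.6]
width: 24.1
gripper_force: 0.0
```

Run:
```python
from h import *
s=ctrl.get_state(); q=s["tool_pos"]; p=psi(s); A=np.deg2rad(-45.4)
print(tocad(q[:2],(721.7,-101.1),A),q,p,s["width"])
print(rows(q,p,w(-224,38,25),134.6))
```

```text
[[-225.46731152   37.22431328]] [589.89211946  85.57576354  69.01008036] 134.57265184622955 24.103548654139594
(array([-0.015,  0.008,  0.44 ]), np.float64(-0.0001))
```

>>> {"name": "apply_moves", "arguments": {"plan": [[[0, 0.005, 0.15], [0, 0, 0], 0.26], [[0, 0.005, 0.3], [0, 0, 0], 0.26], [[0, 0.005, 0.4], [0, 0, 0], 0.26], [[0, 0.005, 0.43], [0, 0, 0], 0.26], [[0, 0.005, 0.43], [0, 0, 0], 0.26]]}}

```text
clock: 9.2
tool_pos: [590.7, 86.8, 26.7]
tool_rot: [0.385, 0.923, -0.0, -0.0]
wrist_force: [0.5, -0.1, 0.8]
width: 24.3
gripper_force: 0.0
```

>>> {"name": "apply_moves", "arguments": {"plan": [[[-0.07, 0, 0], [0, 0, 0], 0.26], [[-0.15, 0, 0], [0, 0, 0], 0.26], [[-0.22, 0, 0], [0, 0, 0], 0.26], [[-0.3, 0, 0], [0, 0, 0], 0.26], [[-0.38, 0, 0], [0, 0, 0], 0.26], [[-0.46, 0, 0], [0, 0, 0], 0.26], [[-0.54, 0, 0], [0, 0, 0], 0.26], [[-0.62, 0, 0], [0, 0, 0], 0.26], [[-0.7, 0, 0], [0, 0, 0], 0.26], [[-0.78, 0, 0], [0, 0, 0], 0.26], [[-0.86, 0, 0], [0, 0, 0], 0.26], [[-0.94, 0, 0], [0, 0, 0], 0.26]]}}

```text
clock: 10.4
tool_pos: [657.6, 19.1, 27.3]
tool_rot: [0.386, 0.923, -0.0, -0.0]
wrist_force: [-0.2, 0.7, 0.7]
width: 24.1
gripper_force: 0.3
```

```bash
python3 look.py t4
python3 - <<'E'
from h import *
q=ctrl.get_state()["tool_pos"]; A=np.deg2rad(-45.4)
print(tocad(q[:2],(721.7,-101.1),A))
E
```

```text
10.4 [657.6  19.1  27.3] 134.63285257211547 [-0.2  0.7  0.7]
[[-128.88150222   38.42514963]]
```

View pics/t4c.png

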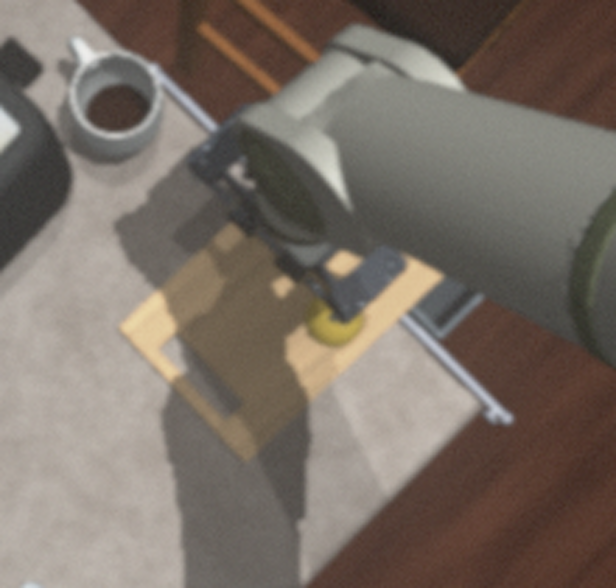

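Lemon A is under the gripper (pushed along), lemon B is still at crop (335,323), and the board hasn't moved. Continuing.

>>> {"name": "apply_moves", "arguments": {"plan": [[[-0.08, 0, 0], [0, 0, 0], 0.26], [[-0.16, 0, 0], [0, 0, 0], 0.26], [[-0.25, 0, 0], [0, 0, 0], 0.26], [[-0.34, 0, 0], [0, 0, 0], 0.26], [[-0.43, 0, 0], [0, 0, 0], 0.26], [[-0.53, 0, 0], [0, 0, 0], 0.26], [[-0.63, 0, 0], [0, 0, 0], 0.26], [[-0.73, 0, 0], [0, 0, 0], 0.26], [[-0.83, 0, 0], [0, 0, 0], 0.26], [[-0.89, 0, 0], [0, 0, 0], 0.26], [[-0.89, 0, 0], [0, 0, 0], 0.26]]}}

```text
clock: 11.55
tool_pos: [720.2, -44.9, 27.1]
tool_rot: [0.386, 0.922, -0.0, 0.0]
wrist_force: [-0.7, -0.8, -0.2]
width: 24.2
gripper_force: 0.0
```

>>> {"name": "apply_moves", "arguments": {"plan": [[[0, 0, -0.3], [0, 0, 0], 0.26], [[0.1, 0, -0.7], [0, 0, 0], 0.26], [[0.5, -0.4, -0.9], [0, 0, 0], 0.26], [[0.95, -0.83, -0.9], [0, 0, 0], 0.26], [[0.95, -0.83, -0.9], [0, 0, 0], 0.26]]}}

```text
clock: 12.05
tool_pos: [589.5, -34.2, 118.2]
tool_rot: [0.385, 0.923, -0.001, -0.001]
wrist_force: [0.6, 0.9, 0.4]
width: 24.0
gripper_force: 0.0
```

>>> {"name": "apply_moves", "arguments": {"plan": [[[0.4, 0, 0], [0, 0, 0], 0.26], [[0.8, 0, 0], [0, 0, 0], 0.26], [[0.8, 0, 0], [0, 0, 0], 0.26], [[0.8, 0, 0], [0, 0, 0], 0.26]]}}

```text
clock: 12.45
tool_pos: [537.3, 23.4, 117.7]
tool_rot: [0.384, 0.923, -0.0, 0.0]
wrist_force: [0.4, -0.1, -0.1]
width: 24.2
gripper_force: 0.0
```

```bash
python3 look.py t5
python3 - <<'E'
from h import *
q=ctrl.get_state()["tool_pos"]; A=np.deg2rad(-45.4); c=(721.7,-101.1)
print(tocad(q[:2],c,A))
f=cv2.imread("pics/t5.png"); _,_,_,L,_=board(f,(240,80,440,285)); print([(l[0],tocad(l[1],c,A).round(1)) for l in L])
E
```

```text
12.45 [537.3  23.4 117.7] 134.7821362238533 [ 0.4 -0.1 -0.1]
[[-216.98658509  -43.93699987]]
[]
```

View pics/t5c.png

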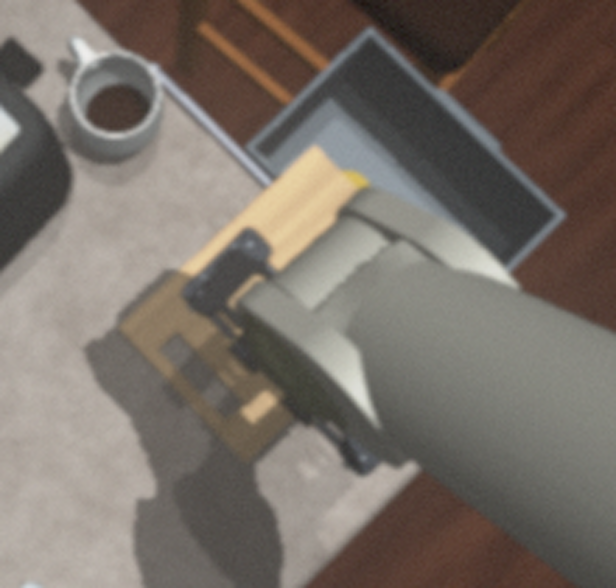

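Lemon A dropped into the caddy (yellow at crop (355,178), beyond the board's end), and the board is unchanged. Now lemon B.

>>> {"name": "apply_moves", "arguments": {"plan": [[[0, -0.008, 0.3], [0, 0, 0], 0.26], [[0, -0.008, 0.6], [0, 0, 0], 0.26], [[0, -0.008, 0.8], [0, 0, 0], 0.26], [[0, -0.008, 0.91], [0, 0, 0], 0.26], [[0, -0.008, 0.91], [0, 0, 0], 0.26], [[0, -0.008, 0.91], [0, 0, 0], 0.26]]}}

```text
clock: 13.1
tool_pos: [537.6, 21.8, 26.6]
tool_rot: [0.386, 0.923, 0.0, 0.0]
wrist_force: [0.2, 0.4, -0.9]
width: 24.5
gripper_force: 0.0
```

>>> {"name": "apply_moves", "arguments": {"plan": [[[-0.08, 0, 0], [0, 0, 0], 0.26], [[-0.16, 0, 0], [0, 0, 0], 0.26], [[-0.24, 0, 0], [0, 0, 0], 0.26], [[-0.3, 0, 0], [0, 0, 0], 0.26], [[-0.36, 0, 0], [0, 0, 0], 0.26], [[-0.43, 0, 0], [0, 0, 0], 0.26], [[-0.5, 0, 0], [0, 0, 0], 0.26], [[-0.58, 0, 0], [0, 0, 0], 0.26], [[-0.66, 0, 0], [0, 0, 0], 0.26], [[-0.74, 0, 0], [0, 0, 0], 0.26], [[-0.82, 0, 0], [0, 0, 0], 0.26], [[-0.9, 0, 0], [0, 0, 0], 0.26]]}}

```text
clock: 14.3
tool_pos: [600.8, -42.7, 26.3]
tool_rot: [0.386, 0.923, -0.0, -0.0]
wrist_force: [0.3, -0.3, -0.7]
width: 23.9
gripper_force: 0.2
```

>>> {"name": "apply_moves", "arguments": {"plan": [[[-0.08, 0, 0], [0, 0, 0], 0.26], [[-0.16, 0, 0], [0, 0, 0], 0.26], [[-0.25, 0, 0], [0, 0, 0], 0.26], [[-0.34, 0, 0], [0, 0, 0], 0.26], [[-0.43, 0, 0], [0, 0, 0], 0.26], [[-0.53, 0, 0], [0, 0, 0], 0.26], [[-0.63, 0, 0], [0, 0, 0], 0.26], [[-0.73, 0, 0], [0, 0, 0], 0.26], [[-0.83, 0, 0], [0, 0, 0], 0.26], [[-0.88, 0, 0], [0, 0, 0], 0.26], [[-0.88, 0, 0], [0, 0, 0], 0.26]]}}

```text
clock: 15.4
tool_pos: [662.6, -105.6, 26.1]
tool_rot: [0.386, 0.922, -0.0, 0.0]
wrist_force: [-0.2, 0.0, 0.7]
width: 23.9
gripper_force: 0.0
```

>>> {"name": "apply_moves", "arguments": {"plan": [[[0, 0, -0.3], [0, 0, 0], 0.26], [[0.1, 0, -0.7], [0, 0, 0], 0.26], [[0.5, -0.4, -0.95], [0, 0, 0], 0.26], [[0.95, -0.8, -1], [0, 0, 0], 0.26], [[0.95, -0.8, -1], [0, 0, 0], 0.26]]}}

```text
clock: 15.9
tool_pos: [534.1, -93.1, 127.2]
tool_rot: [0.385, 0.923, -0.001, -0.001]
wrist_force: [0.6, 0.5, 0.5]
width: 24.4
gripper_force: 0.0
```

>>> {"name": "apply_moves", "arguments": {"plan": [[[0.4, -0.3, -0.3], [0, 0, 0], 0.26], [[0.8, -0.6, -0.8], [0, 0, 0], 0.26], [[0.8, -0.6, -0.8], [0, 0, 0], 0.26], [[0.8, -0.6, -0.8], [0, 0, 0], 0.26]]}}

```text
clock: 16.3
tool_pos: [437.6, -78.3, 208.4]
tool_rot: [0.385, 0.923, -0.001, 0.001]
wrist_force: [0.6, 0.4, 0.2]
width: 24.3
gripper_force: 0.0
```

```bash
cat > chk.py <<'E'
from h import *
q=ctrl.get_state(); A=np.deg2rad(-45.4); c=(721.7,-101.1); print(q["clock"],q["tool_pos"],tocad(q["tool_pos"][:2],c,A))
f=viewer.grab_frame("top")[:,:,::-1].copy(); cv2.imwrite("pics/t6.png",f)
hsv=cv2.cvtColor(f,cv2.COLOR_BGR2HSV); y=cv2.inRange(hsv,(20,115,40),(32,255,255)); n,l,s,ce=cv2.connectedComponentsWithStats(y)
for i in range(1,n):
    if s[i,4]>25: print(s[i],ce[i].round(), "z-140:",tocad(ray("top",ce[i],-140)[:,:2],c,A).round(0),"z24:",tocad(ray("top",ce[i],24)[:,:2],c,A).round(0))
_,_,_,_,m=board(f,(240,120,430,285))
cn=max(cv2.findContours(m,0,cv2.CHAIN_APPROX_NONE)[0],key=cv2.contourArea).reshape(-1,2)
w=tocad(ray("top",cn,10)[:,:2],c,A); w=w[w[:,0]>-175]; xm=np.percentile(w[:,0],97)
fr=w[(w[:,0]>xm-8)&(abs(w[:,1])<70)]; print("front",np.polyfit(fr[:,1],fr[:,0],1))
for sg in(1,-1):
    e=w[(w[:,0]<xm-15)&(sg*w[:,1]>70)]; print("side",len(e),e[:,1].mean() if len(e) else None)
g0=cv2.imread("pics/top0.png"); d=cv2.absdiff(f,g0).max(2)
for nm,(u,v) in dict(squeezer=(190,287),shaker=(193,242),mug=(270,117),spoon=(255,310)).items(): print(nm,(d[v-25:v+25,u-25:u+25]>40).mean().round(3))
E
python3 chk.py
```

```text
16.3 [437.57997298 -78.2827392  208.39777088] [[-215.74222837 -186.27965009]]
[354 142   8   8  32] [358. 145.] z-140: [[ 6. 36.]] z24: [[-44.  27.]]
[375 162  12  12  90] [381. 167.] z-140: [[  9. -58.]] z24: [[-41. -54.]]
front [ -0.0678744  -29.65300485]
side 41 83.27694242955879
side 43 -85.49689666737869
squeezer 0.0
shaker 0.0
mug 0.0
spoon 0.0
```

Run:
```python
from h import *
A=np.deg2rad(-45.4); c=(721.7,-101.1)
f=cv2.imread("pics/t6.png"); hsv=cv2.cvtColor(f,cv2.COLOR_BGR2HSV)
y=cv2.dilate(cv2.inRange(hsv,(20,105,30),(34,255,255)),np.ones((7,7)))
_,_,_,_,m=board(f,(240,120,430,285))
cn=max(cv2.findContours(m,0,cv2.CHAIN_APPROX_NONE)[0],key=cv2.contourArea).reshape(-1,2)
cn=cn[y[cn[:,1],cn[:,0]]==0]; W=tocad(ray("top",cn,10)[:,:2],c,A); W=W[(W[:,0]>-70)&(abs(W[:,1])<78)]
print(len(W),np.polyfit(W[:,1],W[:,0],1),W[np.argsort(W[:,1])][::4].round(0).tolist())
g=viewer.grab_frame("scene")[:,:,::-1]; h=cv2.cvtColor(np.ascontiguousarray(g),cv2.COLOR_BGR2HSV); yy=cv2.inRange(h,(22,200,80),(32,255,255))[150:260,200:360]; print("yellow in scene",(yy>0).sum(), np.argwhere(yy)[::20].tolist())
g0=cv2.cvtColor(cv2.imread("pics/scene0.png"),cv2.COLOR_BGR2HSV); print("before",(cv2.inRange(g0,(22,200,80),(32,255,255))[150:260,200:360]>0).sum())
# pixel of blobs: brightness vs lemon on board
for u,v in((358,145),(381,167)): print(hsv[v,u])
```

```text
15 [ 8.95933808e-03 -4.49869333e+01] [[-46.0, -23.0], [-45.0, -11.0], [-44.0, 55.0], [-44.0, 70.0]]
yellow in scene 0 []
before 610
[ 23 142 207]
[ 23 143 216]
```

```bash
python3 -c "
from rig import close_job
print(close_job())"
```

```text
the job is handed in; nothing more can be done
None
```

The job is handed in at about 16 s: the board lies with its plain end 35 mm in over the caddy mouth, both lemon halves dropped off its end into the caddy, and the squeezer, salt shaker, mug and teaspoon did not move.

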